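# Cradle a sander spindle head and take off its unmarked-thread cap

### The job

Slide the spindle head that stands in front of the wooden cradle's mouth (not the one off to the robot's left) along the bench into the cradle, fully home against its back stop, keeping it standing on the bench with its cap on. Then unscrew that head's cap, whose thread may be right-hand or reverse, so try it both ways; lift it off and finish while still holding the cap in the gripper, a hand's width above where it sat, with the head still home in the cradle. Leave the other head with its cap, the offcut and the tape measure where they are.

Things in the scene. Friction and masses are not known exactly. Their poses are not given: they have to be found in the camera images.
- head_1: one of two spindle heads alike in looks: loose square aluminium block 80 x 80 x 40 mm high, about 0.75 kg, with a black cap screwed on its 18 mm tall neck. Origin: centre of underside, z up. One head has a right-hand thread (cap loosens anticlockwise seen from above), the other a reverse thread, unmarked. Work on the head in front of the cradle's mouth; the other stands left of it all, y over 0.33
- head_2: the same as head_1, with the thread of the other hand.
- cap_1: black cap on head_1, 0.11 kg: skirt 58 mm across, 24 mm high; on it a round knob 44 mm across, 24 mm high, a bar marked on top along cap x. Origin: centre of lower rim, 40 mm above the head's underside when on (knob 64 to 88 mm above bench). The tight way it stops within 0.2 rad; the loose way it turns freely and level, and 1.2 to 2.1 rad from its start it lifts straight off
- cap_2: the same cap on head_2, with the thread of the other hand.
- cradle: U of waxed (slippery) wooden rails 22 mm high fixed to the bench, no floor: slot 90 mm wide for the 80 mm block, back stop at +x, open at -x. Origin: on the bench, where the origin of a head fully home lies; x points into the slot. Straight rails x = -40 to 45 mm, then guides flare the mouth to about 120 mm at x = -80. 150 mm wide overall. A head in it can turn 0.14 rad at most
- offcut: bystander: a piece of light wood 110 x 45 x 22 mm lying to the right of the cradle. Origin: centre of its underside.
- tape: bystander: a grey tape measure 70 x 34 x 62 mm standing to the left of the cradle. Origin: centre of its underside.
Not all that is in view belongs to the job. What is shaped like the head_2 but green or yellow is not meant.

How it is judged:
On the way, in this order (a step that is already met when the one before it is completed fails the run):
1. the head in front of the cradle is fully home in the cradle with its cap still on (((x of head_1 in the frame of cradle between -0.01 and 0.012 m and y of head_1 in the frame of cradle between -0.01 and 0.01 m and angle between the x axis of head_1 and the x axis of cradle, either way round below 0.2 rad and height (world z) of head_1 below 0.006 m and angle between head_1's own z axis and vertical below 0.08 rad and z of cap_1 in the frame of head_1 below 0.048 m and horizontal distance between cap_1 and head_1 below 0.008 m) or (x of head_2 in the frame of cradle between -0.01 and 0.012 m and y of head_2 in the frame of cradle between -0.01 and 0.01 m and angle between the x axis of head_2 and the x axis of cradle, either way round below 0.2 rad and height (world z) of head_2 below 0.006 m and angle between head_2's own z axis and vertical below 0.08 rad and z of cap_2 in the frame of head_2 below 0.048 m and horizontal distance between cap_2 and head_2 below 0.008 m))), for 0.2 s.
2. the cap has come off the neck, in the fingers, with the head still in the cradle (((x of head_1 in the frame of cradle between -0.015 and 0.012 m and y of head_1 in the frame of cradle between -0.01 and 0.01 m and angle between the x axis of head_1 and the x axis of cradle, either way round below 0.2 rad and height (world z) of head_1 below 0.006 m and angle between head_1's own z axis and vertical below 0.08 rad and z of cap_1 in the frame of head_1 above 0.064 m and contact force between cap_1 and the fingers above 1 N) or (x of head_2 in the frame of cradle between -0.015 and 0.012 m and y of head_2 in the frame of cradle between -0.01 and 0.01 m and angle between the x axis of head_2 and the x axis of cradle, either way round below 0.2 rad and height (world z) of head_2 below 0.006 m and angle between head_2's own z axis and vertical below 0.08 rad and z of cap_2 in the frame of head_2 above 0.064 m and contact force between cap_2 and the fingers above 1 N))), for 0.1 s.
At the end, for the whole second after the job is handed in: That head stands in the cradle within 15 mm of fully home, 10 mm sideways and 0.2 rad, at rest; its cap is off and held still by the fingers (over 1 N) with its lower rim more than 50 mm above where it sat (90 mm above the bench), touching the head no more (((x of head_1 in the frame of cradle between -0.015 and 0.012 m and y of head_1 in the frame of cradle between -0.01 and 0.01 m and angle between the x axis of head_1 and the x axis of cradle, either way round below 0.2 rad and height (world z) of head_1 below 0.006 m and angle between head_1's own z axis and vertical below 0.08 rad and height (world z) of cap_1 above 0.09 m and contact force between cap_1 and the fingers above 1 N and contact force between cap_1 and head_1 below 0.2 N and linear speed of cap_1 below 0.04 m/s and linear speed of head_1 below 0.02 m/s) or (x of head_2 in the frame of cradle between -0.015 and 0.012 m and y of head_2 in the frame of cradle between -0.01 and 0.01 m and angle between the x axis of head_2 and the x axis of cradle, either way round below 0.2 rad and height (world z) of head_2 below 0.006 m and angle between head_2's own z axis and vertical below 0.08 rad and height (world z) of cap_2 above 0.09 m and contact force between cap_2 and the fingers above 1 N and contact force between cap_2 and head_2 below 0.2 N and linear speed of cap_2 below 0.04 m/s and linear speed of head_2 below 0.02 m/s))); the arm keeps its last pose, push and grip.
It fails at once if the other head or its cap is moved more than 20 mm ((world y of head_1 above 0.28 m and distance of head_1 from where it was at the start of the episode above 0.02 m) or (world y of head_1 above 0.28 m and distance of cap_1 from where it was at the start of the episode above 0.02 m) or (world y of head_2 above 0.28 m and distance of head_2 from where it was at the start of the episode above 0.02 m) or (world y of head_2 above 0.28 m and distance of cap_2 from where it was at the start of the episode above 0.02 m)).
It fails at once if a head is lifted more than 25 mm off the bench or tipped over (height (world z) of any of head_1, head_2 above 0.025 m or angle between any of head_1, head_2's own z axis and vertical above 0.5 rad).
It fails at once if the offcut or the tape measure is moved more than 30 mm (distance of any of offcut, tape from where it was at the start of the episode above 0.03 m).
It also fails if it takes over 72 s, if anything falls off the work surface, if the arm or the gripper's body presses on something with over 40 N, if the wrist force passes 120 N, or if a joint passes its speed limit or range.

### The arm

A 6-joint arm with a two-finger parallel gripper is mounted at the origin on the work surface. World frame = base frame: x ahead of the robot, y to its left, z up, the work surface at z = 0. Lengths are in m, angles in rad, forces in N, time in s.
With the tool pointing down it reaches from about 0.35 to 0.875 m from the base axis. Payload 4.2 kg.
Tool frame: the origin (TCP) lies at the very end of the fingers, on their centre line; the grasp point (between the pads) lies 19 mm behind it; z points along the fingers, x is the direction in which the jaws open and shut, and the axes are right-handed (so a half turn about z gives the same grasp; the last joint's range is limited). The gripper opens to 85 mm and grips with 20 to 120 N. Pads are 22 mm wide; open, the fingers measure 114 mm over their backs; the gripper's body (76 mm by 85 mm) begins 54 mm behind the grasp point. The pads swing forward as they close: fully open they stand 13 mm farther back than shut.
Start: joints at [1.378, 0.385, 0.008, 0, -1.194, -0.259], TCP at [0.273, 0.562, 0.231] pointing down, gripper open.
Joint ranges: [-3.14, 3.14], [-1.21, 2.06], [-1.07, 1.41], [-3.16, 2.05], [-2.99, -0.16], [-3.1, 3.1]. Speed limits (rad/s): [2.79, 2.79, 3.14, 3.14, 3.14, 3.14].

### API

Orientations are given as a rotation vector (axis times angle).
In Python, from plant import r gives the robot as it stands.
- The arm moves only by the tool apply_moves, never from a script. Its argument "steps" is a list of rows, each a list of 7 numbers: the shift along the tool's x, y, z in cm, then the turn, a rotation vector about the tool's x, y, z in rad, then the finger opening in cm, from 0 to 8.54. In form: [[dx, dy, dz, rx, ry, rz, gripper], ...]. A call has 1 to 10 rows; each row is the pose to reach, as a shift and turn from the pose commanded when the call began, along the tool's axes at that moment; what a row does not reach only later rows make up. A row lasts 1/12 s, in which the tool goes at most 41.7 mm and 7.16 degrees, less where a joint would pass 70% of its speed; a pose out of reach is approached as far as the arm can. A call with a gripper value outside its range is refused whole. The fingers move at their own pace and stop on an object; the grip force is fixed at half the most. Time passes only in rows, so rows that repeat a pose let the fingers close. It gives the time, the measured TCP pose, the force and the opening at its end, in the units of the state.
- r.observe(): the state, without advancing time (a new reading comes with each control period).
- r.get_image(name): name is "scene" or "top"; returns the picture (420x560x3 uint8, blue, green, red); there is no depth.
- r.camera_model(name): a dict with "fx", "fy", "cx", "cy" (pixels), "camera_from_world" (4x4, takes a point from world to camera coordinates). Camera axes: x right, y down, z forward; pixel columns grow to the right and rows downward; lengths in m; the calibration is good to about 2 mm. A picture is of the moment at which its call begins. camera_model takes no time and is no camera call.
- r.hand_in(): hands the job in, once; it reports no verdict.
The state is a dict: "t": time; "joints": joint angles; "joint_vel": joint speeds; "tau": joint torques, N m; "position": TCP position; "eef_rot": TCP orientation; "ft_force": force on the tool from outside, world axes, zero at the start; "ft_torque": the same for the moment, N m; "grip_width": finger opening in m.
Only numpy, scipy, OpenCV 4.12 (cv2) and the standard library are available. Lean on these libraries where they do the work, as an engineer would, in place of code of your own. Each camera call takes 0.05 s, during which the arm holds its last target. There are 200 camera calls.

## Working session

There is one attempt and no reset: what is moved stays moved. The work goes in short steps, Python scripts to look and compute and a tool call to move; the robot and the scene stay as the last step left them, time stands still between calls to the robot, and variables do not carry over. Pictures are saved under pics/ and viewed, about 8 in all and at most 12, crops included, and the job is handed in when it is done.

Besides the shell and the picture viewer there is one more tool, called after ">>>" as name(argument=value, ...), one argument or row to a line, values as JSON. apply_moves: Moves the arm, as the interface text tells. Its arguments: {"type":"object","properties":{"steps":{"type":"array","items":{"type":"array","items":{"type":"number"}}}},"required":["steps"]}

```bash
mkdir -p pics; ls
cat > h.py <<'E'
import numpy as np,cv2
from plant import r
from scipy.spatial.transform import Rotation as R
def pix2w(name,u,v,z):
    m=r.camera_model(name);T=np.array(m["camera_from_world"]);Rm,t=T[:3,:3],T[:3,3]
    c=-Rm.T@t;d=Rm.T@np.array([(u-m["cx"])/m["fx"],(v-m["cy"])/m["fy"],1])
    return c+d*(z-c[2])/d[2]
def w2pix(name,p):
    m=r.camera_model(name);q=np.array(m["camera_from_world"])@np.append(p,1)
    return np.array([m["fx"]*q[0]/q[2]+m["cx"],m["fy"]*q[1]/q[2]+m["cy"]])
E
python3 - <<'E'
from h import *
a=r.get_image("top");b=r.get_image("scene")
cv2.imwrite("pics/top0.png",a);cv2.imwrite("pics/scene0.png",b)
print(r.observe())
for n in("top","scene"):
    m=r.camera_model(n);T=np.array(m["camera_from_world"]);print(n,m["fx"],-T[:3,:3].T@T[:3,3],T[2,:3])
E
```

```text
pics
{'t': 0.1, 'joints': array([ 1.37755549e+00,  3.85495136e-01,  6.73490835e-03, -4.51803055e-04,
       -1.19399498e+00, -2.58583544e-01]), 'joint_vel': array([-3.59920421e-04, -7.29326628e-04,  3.76646508e-03, -5.96078507e-04,
        7.63934963e-05, -2.71976330e-04]), 'tau': array([-5.36385528e-05, -3.93317592e+01,  1.88931048e+01,  4.19789582e+00,
       -2.56429703e-03,  5.43966280e-06]), 'position': array([0.27263906, 0.5618063 , 0.23030834]), 'eef_rot': array([ 1.66630679e+00, -2.66133157e+00,  1.79378486e-03]), 'ft_force': array([-0.02509662,  0.15731672,  1.1952573 ]), 'ft_torque': array([ 0.00195968, -0.00512972,  0.0274727 ]), 'grip_width': 0.08545470096298874}
top 398.40947061763416 [0.41300894 0.05317236 1.0682506 ] [ 0.12557921 -0.00246634 -0.99208053]
scene 503.4024643513828 [ 1.31479241 -0.16572988  0.95306273] [-0.63167873  0.19328464 -0.75074831]
```

View pics/top0.png

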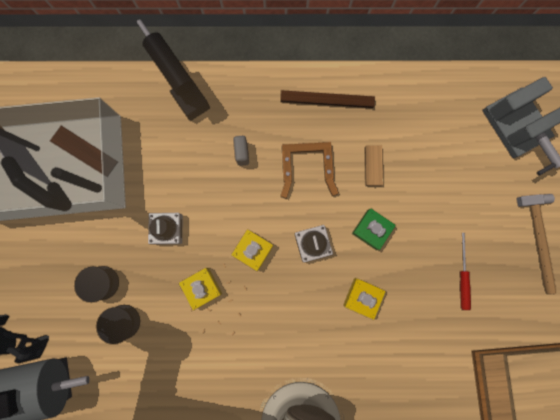

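View pics/scene0.png

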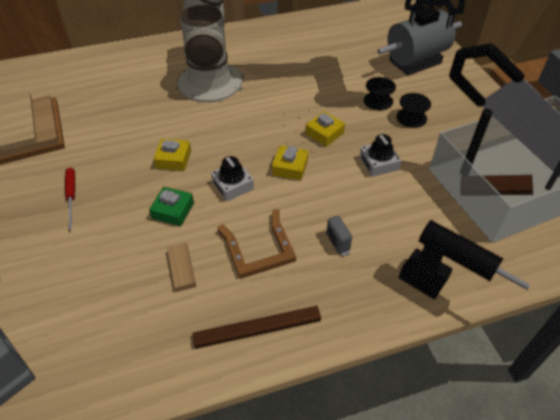

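Candidates in the top view: aluminium head with black cap at (315,244), in front of the mouth, which is the target. The other head is at (165,228). The decoys are green (374,230) and yellow (252,250), (200,289), (366,298). The cradle is at (309,165), the offcut at (374,166) and the tape at (241,150). Next I'll take a close crop with first measurements.

Run:
```python
from h import *
a=cv2.imread("pics/top0.png")
c=a[130:290,215:415];cv2.imwrite("pics/crop1.png",cv2.resize(c,None,fx=4,fy=3.75*4/3.75*0.9375,interpolation=cv2.INTER_CUBIC))
for n,u,v,z in [("head cap top",315,243,.088),("other",164,228,.088),("cradle left back",282,147,.022),("right back",332,144,.022),("green",374,230,.04),("yellow",252,250,.04)]:
    print(n,pix2w("top",u,v,z).round(3))
```

```text
head cap top [ 0.448 -0.035  0.088]
other [0.486 0.336 0.088]
cradle left back [0.709 0.044 0.022]
right back [ 0.717 -0.091  0.022]
green [ 0.483 -0.193  0.04 ]
yellow [0.432 0.122 0.04 ]
```

View pics/crop1.png

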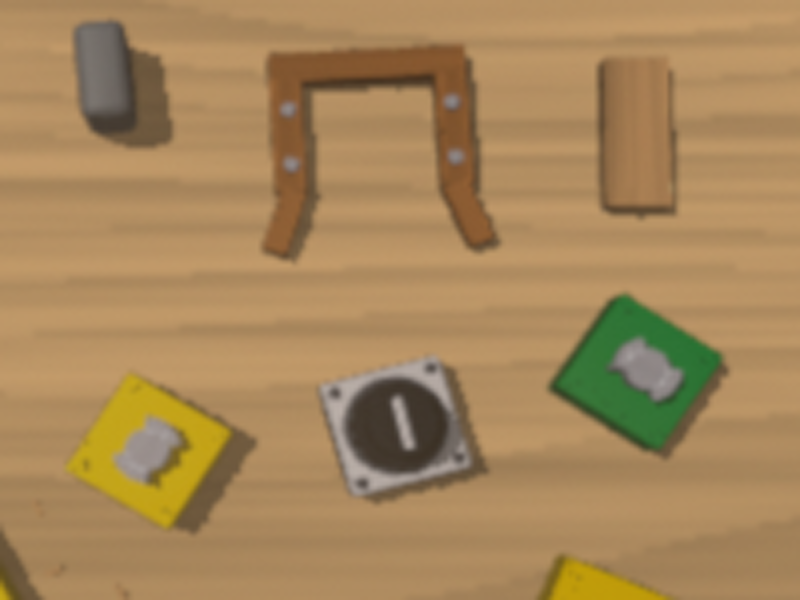

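Run:
```python
from h import *
f=lambda cx,cy,z:pix2w("top",215+cx/4,130+cy/3.75,z)[:2]
ang=lambda d:np.degrees(np.arctan2(d[1],d[0]))
H=[f(*c,.04) for c in [(319,386),(437,357),(473,467),(352,496)]]
print("head ctr",np.mean(H,0),[np.linalg.norm(H[i]-H[i-1]) for i in range(4)],[ang(H[i]-H[i-1])%90 for i in range(4)])
print("knob",f(401,423,.088),"skirt ctr",f(397,425,.064))
bl,br=f(302,84,.022),f(433,79,.022); sl,sr=f(290,163,.022),f(456,156,.022);tl,tr=f(287,108,.022),f(451,101,.022)
print("slot width",np.linalg.norm(bl-br),"back mid",(bl+br)/2,"yaw of x",ang(bl-br)-90, ang(tl-sl),ang(tr-sr),(tl+tr)/2,(sl+sr)/2)
ol,orr=f(267,55,.022),f(464,47,.022);print("outer",np.linalg.norm(ol-orr),(ol+orr)/2,ang(ol-orr)-90)
o=r.observe();M=R.from_rotvec(o["eef_rot"]).as_matrix();print(M.round(3))
p=o["position"];print("shift cm to above head",M.T@(np.array([*f(397,425,.064),.15])-p)*100)
```

```text
head ctr [ 0.44805852 -0.03647483] [np.float64(0.07780046544275035), np.float64(0.0789994526012676), np.float64(0.07851180281798734), np.float64(0.08014349133117263)] [np.float64(15.287545745760779), np.float64(14.498091833417547), np.float64(16.113318470211425), np.float64(14.0065628333263)]
knob [ 0.44851604 -0.03584647] skirt ctr [ 0.44805756 -0.0354942 ]
slot width 0.08837823249991197 back mid [ 0.69555393 -0.02276432] yaw of x 2.2467200950892448 2.5589452119541516 3.7207039444734056 [ 0.67862768 -0.02358593] [ 0.63842022 -0.02579205]
outer 0.1332733010587099 [ 0.71810483 -0.02169328] 2.408674076788742
[[-0.437 -0.9   -0.001]
 [-0.9    0.437 -0.002]
 [ 0.002 -0.    -1.   ]]
shift cm to above head [ 46.05421393 -41.86706319   8.12699196]
```

>>> apply_moves(
  steps=[
    [9.2,-8.4,0,0,0,0.2,8.5],
    [20,-18,0,0,0,0.4,8.5],
    [30,-27,0,0,0,0.6,8.5],
    [38,-34.5,0,0,0,0.8,8.5],
    [46.05,-41.87,4,0,0,0.94,8.5],
    [46.05,-41.87,8,0,0,0.94,8.5],
    [46.05,-41.87,8,0,0,0.94,8.5],
    [46.05,-41.87,8,0,0,0.94,8.5],
    [46.05,-41.87,8,0,0,0.94,8.5],
    [46.05,-41.87,8,0,0,0.94,8.5],
  ],
)

```text
t: 0.93
position: [0.389, 0.1639, 0.1896]
eef_rot: [-0.282, 3.129, 0.0]
ft_force: [0.8, 0.9, 0.1]
grip_width: 0.0847
```

```bash
cat >> h.py <<'E'
def go(x,y,z,yaw=None):
    "shift (cm, tool axes) and tool-z turn from the measured pose"
    o=r.observe();M=R.from_rotvec(o["eef_rot"]).as_matrix();p=o["position"]
    yw=np.arctan2(M[1,0],M[0,0])%(2*np.pi)
    print("t",round(o["t"],2),"pos",p.round(4),"yaw-pi",round(yw-np.pi,3),"j6",o["joints"][5].round(3),"tilt",M[:,2].round(3),"grip",round(o["grip_width"],4),"F",o["ft_force"].round(1))
    print("shift",(M.T@(np.array([x,y,z])-p)*100).round(2),"turn",None if yaw is None else round(-(np.pi+yaw-yw),3))
E
python3 -c "
from h import *
go(.448,-.0358,.13,.18)"
```

```text
t 0.93 pos [0.389  0.1639 0.1896] yaw-pi 0.18 j6 -0.607 tilt [ 0.  0. -1.] grip 0.0847 F [0.8 0.9 0.1]
shift [ -2.24 -20.7    5.95] turn -0.0
```

>>> apply_moves(
  steps=[
    [-1.1,-10.3,0,0,0,0,8.5],
    [-2.24,-20.7,3,0,0,0,8.5],
    [-2.24,-20.7,5.95,0,0,0,8.5],
    [-2.24,-20.7,5.95,0,0,0,8.5],
    [-2.24,-20.7,5.95,0,0,0,8.5],
    [-2.24,-20.7,5.95,0,0,0,8.5],
    [-2.24,-20.7,5.95,0,0,0,8.5],
    [-2.24,-20.7,5.95,0,0,0,8.5],
  ],
)

```text
t: 1.6
position: [0.4479, -0.0342, 0.1301]
eef_rot: [0.278, -3.128, 0.0]
ft_force: [-0.5, 0.8, 0.7]
grip_width: 0.085
```

Run:
```python
from h import *
go(.448,-.0358,.062,.18); print(r.observe()["joints"].round(3))
a=r.get_image("scene");c=w2pix("scene",[.448,-.036,.09]).astype(int);print(c)
u,v=c;cv2.imwrite("pics/s1.png",cv2.resize(a[v-70:v+70,u-90:u+90],None,fx=4,fy=4,interpolation=cv2.INTER_CUBIC))
```

```text
t 1.6 pos [ 0.4479 -0.0342  0.1301] yaw-pi 0.177 j6 -0.11 tilt [-0.001 -0.    -1.   ] grip 0.085 F [-0.5  0.8  0.7]
shift [ 0.01 -0.16  6.81] turn -0.003
[ 0.288  0.197 -0.55  -0.    -0.824 -0.11 ]
[229 160]
```

View pics/s1.png

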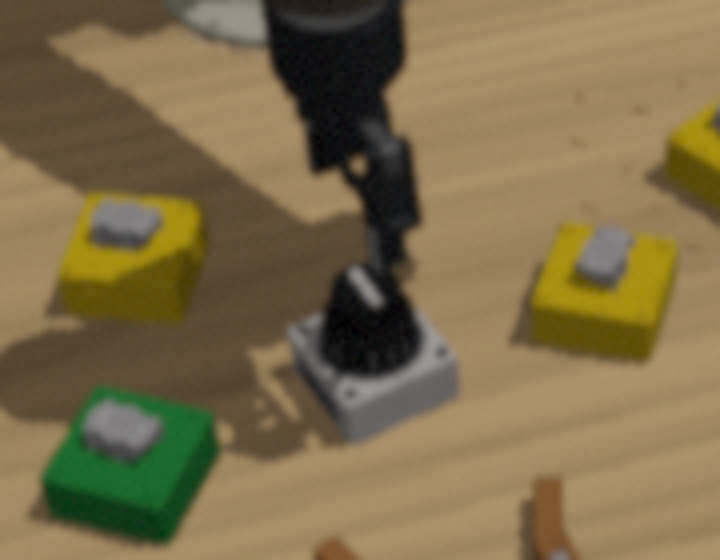

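The crop shows the open gripper right above the silver head's black cap (crop (370,300)), with the jaws fore and aft. Next I'll lower it over the knob.

>>> apply_moves(
  steps=[
    [0,-0.16,2,0,0,0,8.5],
    [0,-0.16,4,0,0,0,8.5],
    [0,-0.16,5.5,0,0,0,8.5],
    [0,-0.16,6.4,0,0,0,8.5],
    [0,-0.16,6.6,0,0,0,8.5],
    [0,-0.16,6.6,0,0,0,8.5],
  ],
)

```text
t: 2.15
position: [0.4485, -0.0341, 0.0646]
eef_rot: [-0.285, 3.129, -0.0]
ft_force: [0.1, -0.5, 0.7]
grip_width: 0.085
```

>>> apply_moves(
  steps=[
    [0,0,0,0,0,0,4],
    [0,0,0,0,0,0,3.5],
    [0,0,0,0,0,0,3],
    [0,0,0,0,0,0,3],
    [0,0,0,0,0,0,3],
    [0,0,0,0,0,0,3],
  ],
)

```text
t: 2.65
position: [0.4497, -0.0349, 0.0656]
eef_rot: [-0.281, 3.126, 0.001]
ft_force: [-0.2, 1.2, 6.3]
grip_width: 0.0421
```

>>> apply_moves(
  steps=[
    [-0.6,-0.1,0,0,0,0.05,3],
    [-1.8,-0.2,0,0,0,0.1,3],
    [-3.0,-0.4,0,0,0,0.16,3],
    [-4.2,-0.5,0,0,0,0.215,3],
    [-5.4,-0.7,0,0,0,0.215,3],
    [-6.6,-0.8,0,0,0,0.215,3],
    [-7.8,-1.0,0,0,0,0.215,3],
    [-9.0,-1.1,0,0,0,0.215,3],
    [-9.9,-1.24,0,0,0,0.215,3],
    [-9.9,-1.24,0,0,0,0.215,3],
  ],
)

```text
t: 3.48
position: [0.5436, -0.0319, 0.0659]
eef_rot: [-0.058, -3.13, 0.005]
ft_force: [-11.9, -3.1, 18.2]
grip_width: 0.0423
```

Run:
```python
from h import *
go(.6535,-.0247,.066,-.035); print(r.observe()["joints"].round(3))
a=r.get_image("scene");c=w2pix("scene",[.6,-.03,.04]).astype(int);print(c)
u,v=c;cv2.imwrite("pics/s2.png",cv2.resize(a[v-75:v+75,u-100:u+100],None,fx=4,fy=4,interpolation=cv2.INTER_CUBIC))
```

```text
t 3.48 pos [ 0.5436 -0.0319  0.0659] yaw-pi -0.037 j6 -0.277 tilt [-0.011 -0.003 -1.   ] grip 0.0423 F [-11.9  -3.1  18.2]
shift [-10.95   1.12  -0.13] turn -0.002
[ 0.24   0.434 -0.391  0.001 -0.757 -0.277]
[249 219]
```

View pics/s2.png

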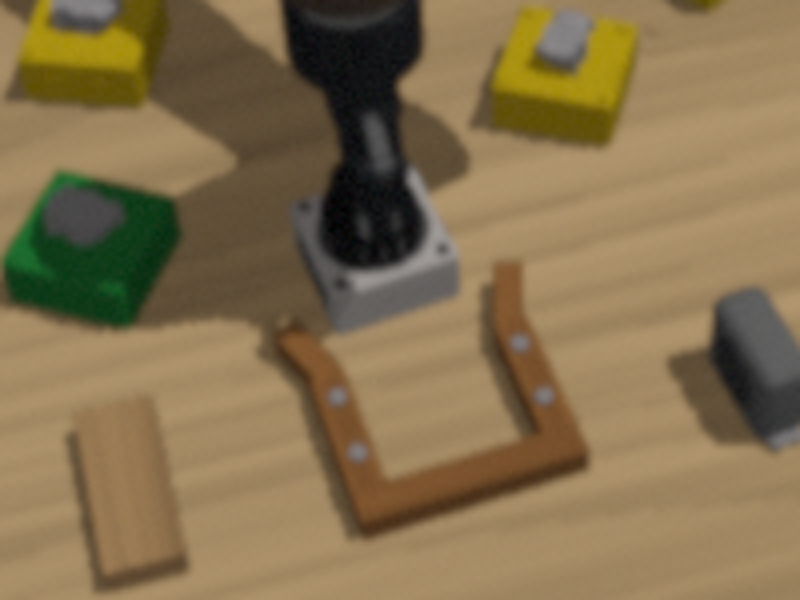

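Head is aligned with the mouth, its front corners at crop (335,330) and (457,290), between the guide tips at (285,325) and (508,265). Drag it in, easing the downward press a little.

>>> apply_moves(
  steps=[
    [-0.9,0.2,-0.15,0,0,0,3],
    [-2.1,0.35,-0.2,0,0,0,3],
    [-3.3,0.5,-0.2,0,0,0,3],
    [-4.5,0.6,-0.2,0,0,0,3],
    [-5.5,0.7,-0.2,0,0,0,3],
    [-6.5,0.8,-0.2,0,0,0,3],
    [-7.5,0.88,-0.2,0,0,0,3],
    [-8.5,0.95,-0.2,0,0,0,3],
    [-9.3,1.0,-0.2,0,0,0,3],
    [-9.3,1.0,-0.2,0,0,0,3],
  ],
)

```text
t: 4.37
position: [0.6395, -0.0241, 0.0659]
eef_rot: [-0.058, -3.135, 0.002]
ft_force: [-3.6, -1.2, 4.0]
grip_width: 0.0421
```

Run:
```python
from h import *
go(.6535,-.0247,.066,-.035)
```

```text
t 4.37 pos [ 0.6395 -0.0241  0.0659] yaw-pi -0.037 j6 -0.251 tilt [-0.006 -0.001 -1.   ] grip 0.0421 F [-3.6 -1.2  4. ]
shift [-1.4  -0.01 -0.02] turn -0.002
```

>>> apply_moves(
  steps=[
    [-0.5,0.02,0,0,0,0,3],
    [-1.0,0.02,0,0,0,0,3],
    [-1.4,0.02,0,0,0,0,3],
    [-1.6,0.02,0,0,0,0,3],
    [-1.6,0.02,0,0,0,0,3],
  ],
)

```text
t: 4.78
position: [0.6541, -0.0242, 0.0659]
eef_rot: [-0.058, -3.133, 0.002]
ft_force: [-7.6, -1.1, 4.4]
grip_width: 0.0423
```

>>> apply_moves(
  steps=[
    [-0.2,0,0,0,0,0,3],
    [-0.4,0,0,0,0,0,3],
    [-0.6,0,0,0,0,0,3],
    [-0.6,0,0,0,0,0,3],
  ],
)

```text
t: 5.12
position: [0.6599, -0.0244, 0.066]
eef_rot: [-0.058, -3.133, 0.001]
ft_force: [-7.1, 0.9, 3.7]
grip_width: 0.0424
```

>>> apply_moves(
  steps=[
    [-0.2,0,0,0,0,0,3],
    [-0.4,0,0,0,0,0,3],
    [-0.4,0,0,0,0,0,3],
  ],
)

```text
t: 5.37
position: [0.6613, -0.0245, 0.0661]
eef_rot: [-0.058, -3.127, 0.002]
ft_force: [-13.2, 1.8, 9.3]
grip_width: 0.0418
```

Run:
```python
from h import *
go(.6535,-.0247,.066,-.035)
a=r.get_image("scene");c=w2pix("scene",[.66,-.03,.04]).astype(int);print(c)
u,v=c;cv2.imwrite("pics/s3.png",cv2.resize(a[v-60:v+60,u-80:u+80],None,fx=5,fy=5,interpolation=cv2.INTER_CUBIC))
```

```text
t 5.37 pos [ 0.6613 -0.0245  0.0661] yaw-pi -0.037 j6 -0.242 tilt [-0.014 -0.001 -1.   ] grip 0.0418 F [-13.2   1.8   9.3]
shift [ 0.78 -0.05  0.02] turn -0.002
[256 239]
```

View pics/s3.png

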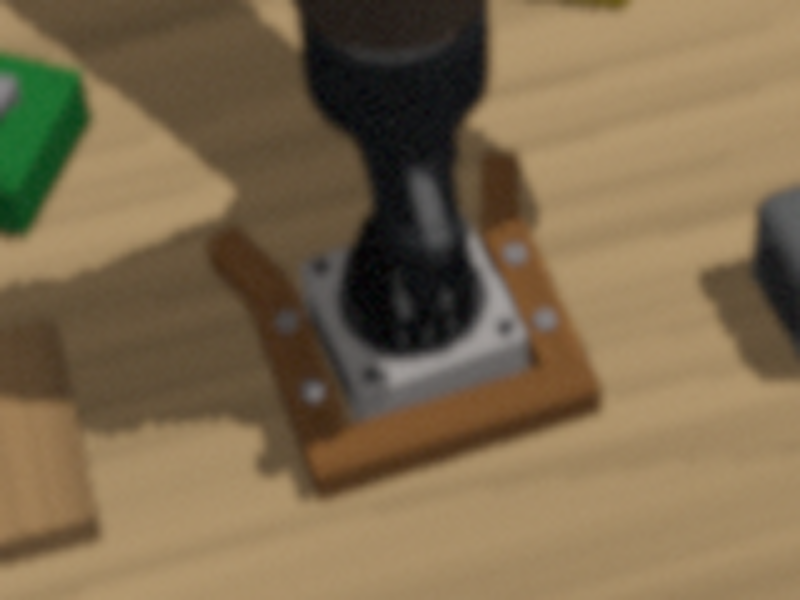

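The picture shows the block within the rails, its front face against the back stop (crop (440,390)), and the force has risen. It's home. Try anticlockwise first, with the push slightly relieved.

>>> apply_moves(
  steps=[
    [0.15,0,-0.05,0,0,0,3],
    [0.15,0,-0.05,0,0,0,3],
    [0.15,0,-0.05,0,0,0,3],
    [0.15,0,-0.05,0,0,-0.1,3],
    [0.15,0,-0.05,0,0,-0.2,3],
    [0.15,0,-0.05,0,0,-0.3,3],
    [0.15,0,-0.05,0,0,-0.4,3],
    [0.15,0,-0.05,0,0,-0.4,3],
  ],
)

```text
t: 6.08
position: [0.66, -0.0243, 0.0663]
eef_rot: [0.562, -3.078, -0.004]
ft_force: [-11.4, 1.7, 7.1]
grip_width: 0.0419
```

Run:
```python
from h import *
go(.6613,-.0245,.066,-.035); print(r.observe()["ft_torque"])
```

```text
t 6.08 pos [ 0.66   -0.0243  0.0663] yaw-pi 0.361 j6 0.157 tilt [-0.013  0.    -1.   ] grip 0.0419 F [-11.4   1.7   7.1]
shift [-0.12 -0.07  0.03] turn 0.396
[ 0.49695508  3.48334463 -0.84682432]
```

>>> apply_moves(
  steps=[
    [0,0,0,0,0,0.1,3],
    [0,0,0,0,0,0.2,3],
    [0,0,0,0,0,0.3,3],
    [0,0,0,0,0,0.3,3],
  ],
)

```text
t: 6.42
position: [0.663, -0.0244, 0.0661]
eef_rot: [0.095, -3.134, 0.001]
ft_force: [-6.0, 0.6, 1.9]
grip_width: 0.0421
```

Run:
```python
from h import *
go(.6613,-.0245,.066,-.035); print(r.observe()["ft_torque"])
```

```text
t 6.42 pos [ 0.663  -0.0244  0.0661] yaw-pi 0.061 j6 -0.145 tilt [-0.006 -0.001 -1.   ] grip 0.0421 F [-6.   0.6  1.9]
shift [ 0.17 -0.    0.01] turn 0.096
[-0.00560301  1.77539508 -0.07082644]
```

>>> apply_moves(
  steps=[
    [0,0,0,0,0,0.1,3],
    [0,0,0,0,0,0.2,3],
    [0,0,0,0,0,0.3,3],
    [0,0,0,0,0,0.4,3],
    [0,0,0,0,0,0.5,3],
    [0,0,0,0,0,0.5,3],
  ],
)

```text
t: 6.92
position: [0.6622, -0.0243, 0.066]
eef_rot: [-0.683, -3.059, 0.003]
ft_force: [-7.3, 0.5, 1.7]
grip_width: 0.0423
```

Run:
```python
from h import *
go(.6613,-.0245,.066,-.035); print(r.observe()["ft_torque"])
a=r.get_image("scene");u,v=256,239
cv2.imwrite("pics/s4.png",cv2.resize(a[v-60:v+60,u-80:u+80],None,fx=5,fy=5,interpolation=cv2.INTER_CUBIC))
```

```text
t 6.92 pos [ 0.6622 -0.0243  0.066 ] yaw-pi -0.44 j6 -0.645 tilt [-0.008 -0.    -1.   ] grip 0.0423 F [-7.3  0.5  1.7]
shift [ 0.08 -0.06  0.  ] turn -0.405
[ 0.19787865  2.11320932 -0.00659605]
```

View pics/s4.png

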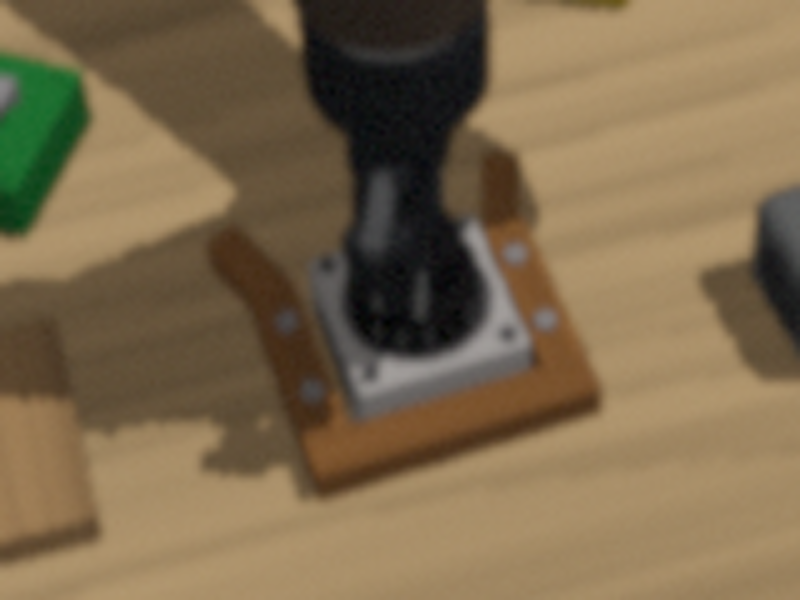

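Anticlockwise met a stop (about 0.85 N m), while clockwise runs free (about 0 N m), so the thread is reverse. The picture shows the head still home. Continue clockwise.

>>> apply_moves(
  steps=[
    [0,0,0,0,0,0.12,3],
    [0,0,0,0,0,0.24,3],
    [0,0,0,0,0,0.36,3],
    [0,0,0,0,0,0.48,3],
    [0,0,0,0,0,0.6,3],
    [0,0,0,0,0,0.7,3],
    [0,0,0,0,0,0.8,3],
    [0,0,0,0,0,0.9,3],
    [0,0,0,0,0,1.0,3],
    [0,0,0,0,0,1.0,3],
  ],
)

```text
t: 7.8
position: [0.6628, -0.0239, 0.0658]
eef_rot: [-2.067, -2.359, 0.006]
ft_force: [-5.1, 1.4, 1.6]
grip_width: 0.042
```

>>> apply_moves(
  steps=[
    [0,0,0,0,0,0.12,3],
    [0,0,0,0,0,0.24,3],
    [0,0,0,0,0,0.36,3],
    [0,0,0,0,0,0.48,3],
    [0,0,0,0,0,0.6,3],
    [0,0,0,0,0,0.7,3],
    [0,0,0,0,0,0.8,3],
    [0,0,0,0,0,0.9,3],
    [0,0,0,0,0,1.0,3],
    [0,0,0,0,0,1.0,3],
  ],
)

```text
t: 8.63
position: [0.6617, -0.0224, 0.0667]
eef_rot: [-2.944, -1.086, 0.012]
ft_force: [-10.8, 6.7, 7.4]
grip_width: 0.042
```

Run:
```python
from h import *
go(.6613,-.0245,.066,-.035); print(r.observe()["ft_torque"])
```

```text
t 8.63 pos [ 0.6617 -0.0224  0.0667] yaw-pi -2.435 j6 -2.642 tilt [-0.009  0.001 -1.   ] grip 0.042 F [-10.8   6.7   7.4]
shift [-0.17  0.13  0.07] turn -2.4
[1.9922561  3.16523354 0.67163745]
```

>>> apply_moves(
  steps=[
    [0,0,-0.2,0,0,0,3],
    [0,0,-0.4,0,0,0,3],
    [0,0,-0.6,0,0,0,3],
    [0,0,-0.6,0,0,0,3],
  ],
)

```text
t: 8.97
position: [0.662, -0.0241, 0.0701]
eef_rot: [-2.945, -1.085, 0.014]
ft_force: [-6.8, 1.3, -6.6]
grip_width: 0.0422
```

Run:
```python
from h import *
go(.6613,-.0245,.066,-.035); print(r.observe()["ft_torque"])
a=r.get_image("scene");u,v=256,239
cv2.imwrite("pics/s5.png",cv2.resize(a[v-60:v+60,u-80:u+80],None,fx=5,fy=5,interpolation=cv2.INTER_CUBIC))
```

```text
t 8.97 pos [ 0.662  -0.0241  0.0701] yaw-pi -2.436 j6 -2.641 tilt [-0.009 -0.    -1.   ] grip 0.0422 F [-6.8  1.3 -6.6]
shift [-0.08 -0.01  0.41] turn -2.401
[0.25509189 1.88747441 0.34856106]
```

View pics/s5.png

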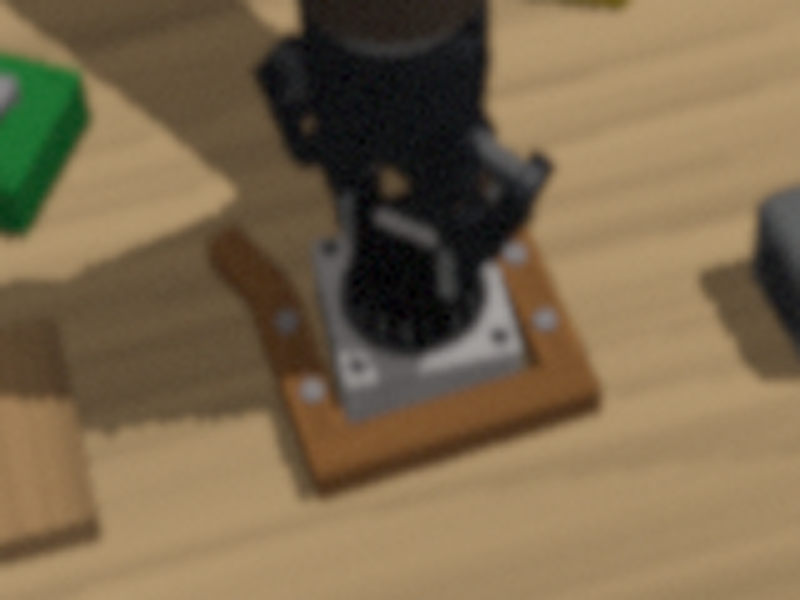

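Run:
```python
from h import *
q=lambda x,y,z:pix2w("scene",176+x/5,179+y/5,z)
a,b=q(380,212,.09),q(435,240,.09);print(a,b,np.degrees(np.arctan2(*(b-a)[1::-1])))
# block top corners
for z in(.04,.044):
    c=[q(330,243,z),q(345,390,z),q(524,350,z)]  # back-right, front-right, front-left
    print(z,[p[:2].round(4) for p in c],[np.linalg.norm(c[i+1]-c[i]).round(4) for i in(0,1)],[np.degrees(np.arctan2(*(c[i+1]-c[i])[1::-1])).round(1) for i in(0,1)])
```

```text
[ 0.64604267 -0.03332104  0.09      ] [ 0.66809042 -0.01470565  0.09      ] 40.17512639545176
0.04 [array([ 0.6177, -0.0521]), array([ 0.6976, -0.0657]), array([0.7011, 0.0147])] [np.float64(0.0811), np.float64(0.0805)] [np.float64(-9.7), np.float64(87.5)]
0.044 [array([ 0.6207, -0.0525]), array([ 0.7003, -0.0662]), array([0.7038, 0.0139])] [np.float64(0.0807), np.float64(0.0801)] [np.float64(-9.7), np.float64(87.5)]
```

>>> apply_moves(
  steps=[
    [0,0,0,0,0,-0.08,3],
    [0,0,0,0,0,-0.15,3],
    [0,0,0,0,0,-0.15,3],
  ],
)

```text
t: 9.27
position: [0.6644, -0.025, 0.0719]
eef_rot: [-2.858, -1.304, 0.006]
ft_force: [-4.9, -2.7, -4.0]
grip_width: 0.0419
```

Run:
```python
from h import *
go(.66,-.0243,.078,-.035); print(r.observe()["ft_torque"])
```

```text
t 9.27 pos [ 0.6644 -0.025   0.0719] yaw-pi -2.286 j6 -2.491 tilt [-0.004 -0.001 -1.   ] grip 0.0419 F [-4.9 -2.7 -4. ]
shift [-0.24 -0.38 -0.6 ] turn -2.251
[-0.82617389  1.39686539  0.04071623]
```

>>> apply_moves(
  steps=[
    [-0.15,-0.1,-0.2,0,0,0,3],
    [-0.15,-0.1,-0.4,0,0,0,3],
    [-0.15,-0.1,-0.7,0,0,0,3],
    [-0.15,-0.1,-0.7,0,0,0,3],
  ],
)

```text
t: 9.6
position: [0.6644, -0.025, 0.0812]
eef_rot: [2.858, 1.302, 0.001]
ft_force: [-4.0, -2.5, 0.3]
grip_width: 0.0421
```

Run:
```python
from h import *
go(.66,-.0243,.078,-.035); print(r.observe()["ft_torque"])
a=r.get_image("scene");u,v=256,239
cv2.imwrite("pics/s6.png",cv2.resize(a[v-60:v+60,u-80:u+80],None,fx=5,fy=5,interpolation=cv2.INTER_CUBIC))
```

```text
t 9.6 pos [ 0.6644 -0.025   0.0812] yaw-pi -2.287 j6 -2.493 tilt [ 0.001 -0.001 -1.   ] grip 0.0421 F [-4.  -2.5  0.3]
shift [-0.24 -0.38  0.32] turn -2.252
[-1.06140277  1.27840107  0.06817963]
```

View pics/s6.png

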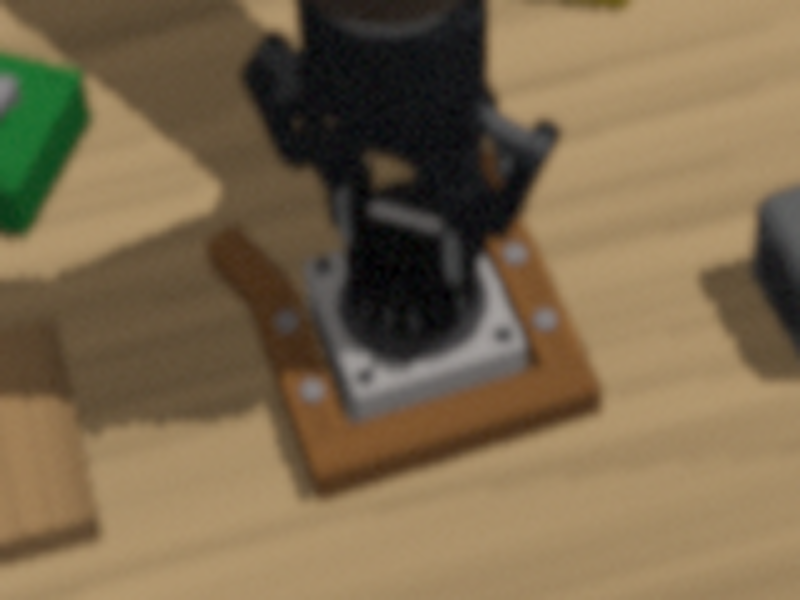

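>>> apply_moves(
  steps=[
    [0,0,-0.7,0,0,0,3],
    [0,0,-1.4,0,0,0,3],
    [0,0,-2.5,0,0,0,3],
    [0,0,-3.5,0,0,0,3],
    [0,0,-5,0,0,0,3],
    [0,0,-6.5,0,0,0,3],
    [0,0,-8,0,0,0,3],
    [0,0,-8,0,0,0,3],
    [0,0,-8,0,0,0,3],
  ],
)

```text
t: 10.4
position: [0.6653, -0.0239, 0.1621]
eef_rot: [2.857, 1.303, 0.008]
ft_force: [-0.6, -0.4, -1.1]
grip_width: 0.0423
```

Run:
```python
from h import *
go(.66,-.0243,.078,-.035); print(r.observe()["ft_torque"])
a=r.get_image("scene");u,v=256,225
cv2.imwrite("pics/s7.png",cv2.resize(a[v-75:v+75,u-100:u+100],None,fx=4,fy=4,interpolation=cv2.INTER_CUBIC))
```

```text
t 10.4 pos [ 0.6653 -0.0239  0.1621] yaw-pi -2.286 j6 -2.492 tilt [ 0.005  0.001 -1.   ] grip 0.0423 F [-0.6 -0.4 -1.1]
shift [-0.41 -0.4   8.41] turn -2.251
[-0.02627891  0.04938759  0.03383094]
```

View pics/s7.png

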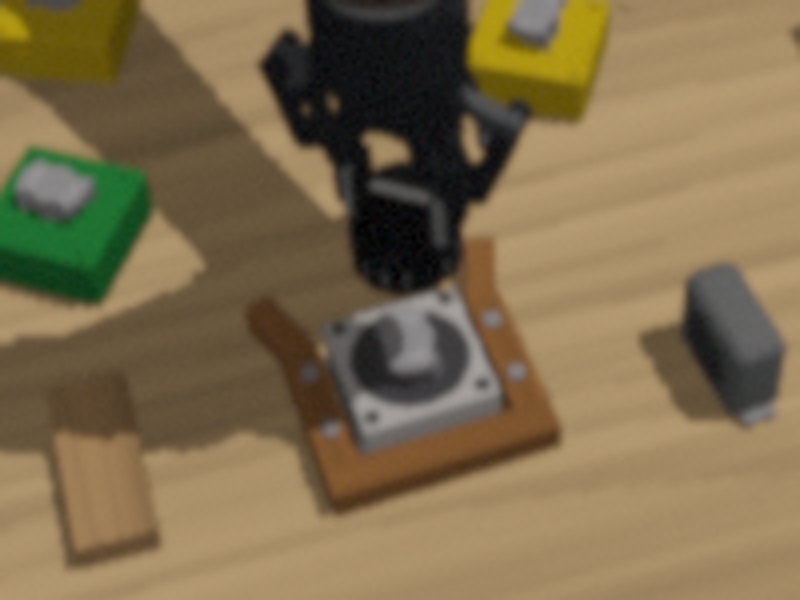

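The cap hangs in the gripper (crop (405,235)) and the bare neck stands on the block at (410,355). The block's front edge is against the back stop. Settle, then hand in.

>>> apply_moves(
  steps=[
    [0,0,0,0,0,0,3],
    [0,0,0,0,0,0,3],
    [0,0,0,0,0,0,3],
    [0,0,0,0,0,0,3],
  ],
)

```text
t: 10.78
position: [0.6638, -0.0245, 0.1591]
eef_rot: [-2.858, -1.303, 0.002]
ft_force: [0.5, -0.6, -0.9]
grip_width: 0.0418
```

Run:
```python
from h import *
go(.66,-.0243,.078,-.035); print(abs(r.observe()["joint_vel"]).max()); print(r.hand_in())
```

```text
t 10.78 pos [ 0.6638 -0.0245  0.1591] yaw-pi -2.286 j6 -2.492 tilt [-0.001 -0.    -1.   ] grip 0.0418 F [ 0.5 -0.6 -0.9]
shift [-0.23 -0.29  8.11] turn -2.251
0.00438614803525143
the job is handed in; nothing more can be done
None
```

I slid the head in front of the mouth into the cradle by its cap knob until it met the back stop, then unscrewed the cap and lifted it clear. The job was handed in at about 10.8 s; the hand-in gives no verdict.

- **Thread:** anticlockwise met a stop at about 0.85 N m and clockwise ran free, so this head has the reverse thread. I turned the cap about 2.4 rad clockwise before lifting.
- **Cap:** in the last picture it is in the gripper. The opening is 42 mm, where the knob is given as 44 mm. The rim is about 0.13 m above the bench, reckoned from how far the tool rose. The arm was almost still at hand-in.
- **Head:** the last picture shows it flat and against the back stop, with its neck bare. I judged this by eye and did not measure its final position.
- **Bystanders:** the offcut and the tape look untouched in the last picture. I did not check the other head again, but the arm did not go near it.
- **Disagreements:** the stop was 5 to 8 mm farther in than I first estimated, so I found it by contact. Near the end of the unscrewing I felt about 0.7 N m, and the first lift met about 7 N. Both went away after I turned back 0.15 rad.

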